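# Wedge a rocking insert cabinet steady beside the lathe

### The arm

A 6-joint arm with a two-finger parallel gripper is mounted at the origin on the work surface. World frame = base frame: x ahead of the robot, y to its left, z up, the work surface at z = 0. Lengths are in m, angles in degrees, forces in N, time in s.
With the tool pointing down it reaches from about 0.25 to 0.725 m from the base axis. Payload 4 kg.
Tool frame: the origin (TCP) lies between the finger pads; the fingertips stand 22 mm ahead of it and the grasp point (between the pads) lies 3 mm ahead of it; y points along the fingers, x is the direction in which the jaws open and shut, and the axes are right-handed (so a half turn about y gives the same grasp; the last joint's range is limited). The gripper opens to 85 mm and grips with 20 to 120 N. Pads are 22 mm wide; open, the fingers measure 114 mm over their backs; the gripper's body (76 mm by 85 mm) begins 54 mm behind the grasp point. The pads swing forward as they close: fully open they stand 13 mm farther back than shut.
Start: joints at [70.417, 13.785, 0.286, 76.501, 0, 90], TCP at [0.168, 0.471, 0.226] pointing down, gripper open.
Joint ranges: [-155.79, 155.79], [-60.16, 107.12], [-62.33, 73.08], [-114, 123.19], [-81.49, 82.49], [-180, 180]. Speed limits (degrees/s): [159.86, 159.86, 180, 180, 180, 180].

### API

Orientations are given as [roll, pitch, yaw] about the fixed x, y, z axes, in that order (R = Rz(yaw) Ry(pitch) Rx(roll)).
In Python, from cell import robot gives the robot as it stands.
- The arm moves only by the tool play_rows, never from a script. Its argument "increments" is a list of rows, each an object with "translation": the shift along the world's x, y, z in m, a list of three; "rotation": the turn, a rotation vector about the world's x, y, z in rad, a list of three; "grip": the closure, from 0 (fully open) to 1 (shut). A call has exactly 10 rows; each row shifts and turns the commanded pose from where the row before left it; what a row does not reach is not made up. A row lasts 1/10 s, in which the tool goes at most 50 mm and 8.59 degrees, less where a joint would pass 70% of its speed; a pose out of reach is approached as far as the arm can. A call is refused whole if a number of a shift passes 0.05 or a number of a turn 0.15, either way. A call with a gripper value outside its range is refused whole. The fingers move at their own pace and stop on an object; "grip_force" is the grip in N (left out, the last holds). Time passes only in rows, so rows that do not move let the fingers close, or fill a call up. It gives the time, the measured TCP pose, the force and the opening at its end, in the units of the state.
- robot.sense(): the state, without advancing time (a new reading comes with each control period).
- robot.snapshot(name): name is "side" or "top" or "wrist"; returns the picture (420x560x3 uint8, red, green, blue); there is no depth.
- robot.camera_info(name): a dict with "fx", "fy", "cx", "cy" (pixels), "view" (4x4, takes a point from world to camera coordinates); the wrist camera has in their place "T_tool_cam" (4x4, takes a point from camera to tool coordinates, whose origin is the TCP and whose axes are the tool frame's). Camera axes: x right, y down, z forward; pixel columns grow to the right and rows downward; lengths in m; the calibration is good to about 2 mm. The wrist camera is an equidistant fisheye: a pixel r from the principal point sees the ray r / f radians off the axis. A picture is of the moment at which its call begins: read the wrist's pose just before it. camera_info takes no time and is no camera call.
- robot.hand_in(): hands the job in, once; it reports no verdict.
The state is a dict: "t": time; "joint_positions": joint angles; "qvel": joint speeds; "tau": joint torques, N m; "tool_pos": TCP position; "eef_rot": TCP orientation; "ft_force": force on the tool from outside, world axes, zero at the start; "torque": the same for the moment, N m; "gripper_width": opening from 0.0 (shut) to 1.0 (fully open).
Only numpy, scipy, OpenCV 4.12 (cv2) and the standard library are available. Lean on these libraries where they do the work, as an engineer would, in place of code of your own. Each camera call takes 0.05 s, during which the arm holds its last target. There are 200 camera calls.

### The job

The small grey cabinet on the bench rocks because one levelling foot, under the yellow-marked corner, is screwed in too far. With a fingertip press down on that mark until you feel the corner drop, then push the orange wedge thin end first along the bench under that foot, and test by pressing the mark firmly for a moment, pushing further as needed until the corner no longer gives. Do not jack the cabinet out of level, do not lift or carry anything, leave the other things alone, and finish clear of everything.

Things in the scene. Friction and masses are not known exactly. Their poses are not given: they have to be found in the camera images.
- cabinet: Loose grey drawer cabinet, 200 x 200 x 65 mm on 20 mm feet (top 85 mm above the bench), 3.4 to 4.6 kg. Origin at bench level under its middle; z up, x and y along its sides, white drawer fronts on its +x face, flat orange stripe on top. Black domed feet of 10 mm radius at x, y = +-85 mm. It stands level on three; the one at (-85, -85) hangs short.
- corner_top (a point): Where to press: centre of the yellow disc (22 mm) on the cabinet's flat top, above the short foot, (-85, -85, 85) mm in its frame. 4 to 6 N down here rocks the cabinet about the diagonal of the two neighbouring feet until the short foot meets the bench, 6 to 10 mm lower; let go, it falls back level. About 10 N is a firm press; once wedged the mark then stays within 2 mm of level.
- foot_seat (a point): Where the short foot's stud enters the cabinet's underside, (-85, -85, 20) mm in its frame. The foot hangs straight below: a rigid dome of 10 mm radius whose lowest point is 6 to 10 mm above the bench while the cabinet is level (how much differs each time). It does not turn or give.
- wedge: Loose orange wedge, 120 mm long, 50 wide, 26 tall at the heel (black stripe on top), 2 at the thin end, even slope (1 in 5), 0.15 kg. Origin mid-underside; x from heel to thin end, z up. Flat, thin end 15 to 65 mm short of the foot, pointing at it within 20 degrees, on a free corridor. Slides at about 1 N; bearing on the foot, resistance passes 4 N, and a harder push jacks the corner up.
- wedge_heel (a point): Middle of the wedge's upright heel face (50 x 26 mm), 13 mm above the bench: the place to push.
- live_centre: Bystander: upright steel lathe centre, 38 mm across, 75 mm tall, pointed. Origin under its middle.
- turned_bar: Bystander: upright copper-coloured turned bar, 50 mm across, 75 mm tall. Origin under its middle.
- tool_holder: Bystander: dark steel tool holder, 60 x 40 x 30 mm with a round 24 mm boss to 60 mm height. Origin under its middle.
Things that resemble listed ones, but are neither listed nor needed, are in the scene too. What is shaped like the wedge but green or purple is not meant.

How it is judged:
By the outcome, as a careful person would: the job done as asked, in the order asked, and still so for the second after the job is handed in, with the robot touching nothing.
It also fails if it takes over 61 s, if anything falls off the work surface, if the arm or the gripper's body presses on something with over 40 N, if the wrist force passes 120 N, or if a joint passes its speed limit or range.

## Working session

There is one attempt and no reset: what is moved stays moved. The work goes in short steps, Python scripts to look and compute and a tool call to move; the robot and the scene stay as the last step left them, time stands still between calls to the robot, and variables do not carry over. Pictures are saved under pics/ and viewed, about 8 in all and at most 12, crops included, and the job is handed in when it is done.

Besides the shell and the picture viewer there is one more tool, called after "Call:" by a JSON object that holds its "method" and its "body". play_rows: Moves the arm, as the interface text tells. Its arguments: {"type":"object","properties":{"increments":{"type":"array"},"grip_force":{"type":"number"}},"required":["increments"]}

```bash
mkdir -p pics; python3 - <<'E'
from cell import robot
import cv2
s=robot.sense();print({k:(v if not hasattr(v,'tolist') else v.tolist()) for k,v in s.items()})
for n in("top","side"):
    cv2.imwrite(f"pics/{n}0.png",robot.snapshot(n)[...,::-1])
    print(n,robot.camera_info(n))
print(robot.camera_info("wrist"))
E
```

```text
{'t': 0.0, 'joint_positions': [70.41689766147637, 13.830514525553758, 0.21181524170528418, 76.5004398913832, 0.0006376606187112357, 90.0002043942754], 'qvel': [0.09030167778670946, 0.03189970784945405, -0.013851798939646675, -0.0743038726913083, -0.01695169892592212, 0.0490145042384653], 'tau': [-0.0012012326988042332, -37.231982946395874, 25.24075448513031, 0.01702603418380022, -0.0001467760193918366, 3.561211059377456e-06], 'tool_pos': [0.1673656481717339, 0.47046660462475004, 0.2251149898545758], 'eef_rot': [-89.99936276439341, 0.1191391775056858, 70.4166932667591], 'ft_force': [-1.0598522828399213, -0.8260576203423868, -0.8029229069321343], 'torque': [0.11455749039458955, 0.012979117312800294, -0.0014021439415186998], 'gripper_width': 1.0011080380171937}
top {'fx': 537.0923340733815, 'fy': 537.0923340733815, 'cx': 262.4462135538997, 'cy': 202.21676332986516, 'view': array([[-0.00703576, -0.99990816, -0.01158303, -0.07466621],
       [-0.98454843,  0.00895355, -0.17488347,  0.58560232],
       [ 0.17497111,  0.01017362, -0.984521  ,  1.16004282],
       [ 0.        ,  0.        ,  0.        ,  1.        ]])}
side {'fx': 491.6738388296917, 'fy': 491.6738388296917, 'cx': 284.22058194148354, 'cy': 208.46462512179355, 'view': array([[ 0.89889126, -0.43760984,  0.02218412, -0.52401645],
       [-0.25553762, -0.56468012, -0.78475276,  0.15917496],
       [ 0.35594246,  0.69973852, -0.6194118 ,  0.8421404 ],
       [ 0.        ,  0.        ,  0.        ,  1.        ]])}
{'fx': 325.19226210127806, 'fy': 325.19226210127806, 'cx': 276.57922831910554, 'cy': 208.7128650330379, 'T_tool_cam': array([[ 9.99999948e-01, -3.18772508e-04,  5.80420984e-05,
        -4.60071485e-04],
       [-1.48954716e-04, -2.93197992e-01,  9.56051733e-01,
        -1.47506983e-01],
       [-2.87745182e-04, -9.56051691e-01, -2.93198024e-01,
         7.57400698e-02],
       [ 0.00000000e+00,  0.00000000e+00,  0.00000000e+00,
         1.00000000e+00]])}
```

View pics/top0.png

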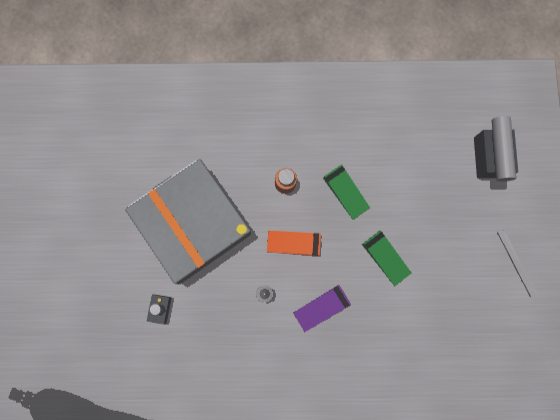

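View pics/side0.png

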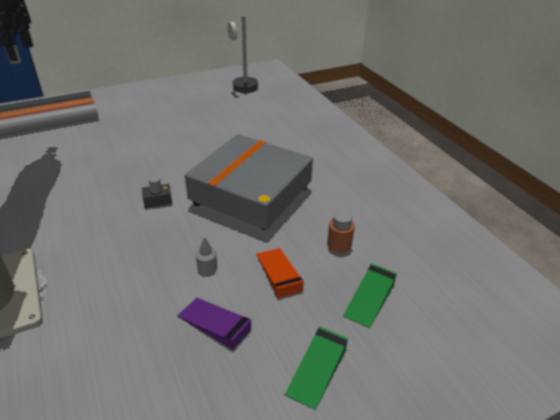

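Top view: the orange wedge (294,244), with its black heel stripe at 317, points left towards the yellow mark (241,229). The things it could be mistaken for are purple (322,309), green (347,192) and green (387,258), plus the orange cabinet stripe (178,229) and the copper bar (286,180). Next I'll measure.

```bash
cat > h.py <<'E'
import numpy as np, cv2
from cell import robot
def ray(n,uv):
    c=robot.camera_info(n); V=c['view']; R=V[:3,:3]
    d=R.T@np.array([(uv[0]-c['cx'])/c['fx'],(uv[1]-c['cy'])/c['fy'],1]); return -R.T@V[:3,3],d
def plane(n,uv,z):
    o,d=ray(n,uv); return o+d*(z-o[2])/d[2]
def tri(a,b):
    (o,d),(p,e)=ray('top',a),ray('side',b)
    k=np.linalg.lstsq(np.c_[d,-e],p-o,rcond=None)[0]
    x,y=o+d*k[0],p+e*k[1]; return (x+y)/2,np.linalg.norm(x-y)
def blobs(img,lo,hi,amin=30):
    m=cv2.inRange(cv2.cvtColor(img,cv2.COLOR_RGB2HSV),lo,hi)
    return [c for c in cv2.findContours(m,cv2.RETR_EXTERNAL,cv2.CHAIN_APPROX_NONE)[0] if cv2.contourArea(c)>=amin]
def cen(c): m=cv2.moments(c); return np.array([m['m10'],m['m01']])/m['m00']
E
python3 - <<'E'
from h import *
np.set_printoptions(precision=4,suppress=True)
t=cv2.imread('pics/top0.png')[...,::-1];s=cv2.imread('pics/side0.png')[...,::-1]
for nm,lo,hi in(('yel',(22,150,120),(32,255,255)),('org',(3,200,150),(14,255,255))):
  for n,im in(('top',t),('side',s)):
    for c in blobs(im,lo,hi):
      print(nm,n,cen(c),cv2.contourArea(c),cv2.boxPoints(cv2.minAreaRect(c)).round(1).tolist())
# silhouette corners of wedge top view on bench
E
python3 -c "
import cv2
t=cv2.imread('pics/top0.png')[140:300,120:340];s=cv2.imread('pics/side0.png')[130:310,170:390]
cv2.imwrite('pics/crop.png',cv2.hconcat([cv2.resize(t,(400,291),interpolation=2),cv2.resize(s,(356,291),interpolation=2)]))"
```

```text
yel top [241.0636 229.0364] 55.0 [[237.0, 225.0], [245.0, 225.0], [245.0, 233.0], [237.0, 233.0]]
yel side [263.8875 198.3167] 40.0 [[258.3999938964844, 199.1999969482422], [261.3999938964844, 193.1999969482422], [269.3999938964844, 197.1999969482422], [266.3999938964844, 203.1999969482422]]
org side [276.9374 265.2737] 713.0 [[256.70001220703125, 254.8000030517578], [277.0, 242.10000610351562], [297.79998779296875, 275.5], [277.6000061035156, 288.1000061035156]]
org side [235.6413 163.3154] 223.0 [[209.39999389648438, 182.3000030517578], [260.29998779296875, 139.89999389648438], [263.1000061035156, 143.3000030517578], [212.1999969482422, 185.6999969482422]]
```

View pics/crop.png

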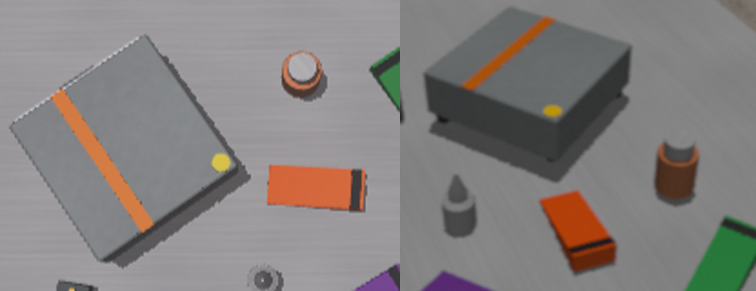

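The crop confirms it: orange wedge with thin end at left (crop 268,186), heel stripe at (357,190), free corridor to the yellow corner (221,162).

```bash
python3 - <<'E'
from h import *
np.set_printoptions(precision=4,suppress=True)
t=cv2.imread('pics/top0.png')[...,::-1];s=cv2.imread('pics/side0.png')[...,::-1]
p,e=tri((241.06,229.04),(263.9,198.3));print('yellow tri',p,e,'plane',plane('top',(241.06,229.04),.085),plane('side',(263.9,198.3),.085))
for c in blobs(t,(2,120,90),(16,255,255)):
  print('org',cen(c),cv2.contourArea(c)); x,y,w,h=cv2.boundingRect(c)
  b=cv2.boxPoints(cv2.minAreaRect(c));print(b.round(1).tolist(),[cv2.approxPolyDP(c,3,True)[:,0].tolist()])
# hand-read quads
for u in((267.5,231.5),(267.5,253)): print('thin',plane('top',u,.002))
for u in((321.3,234),(321.3,256.5)): print('heel',plane('top',u,.026))
# side heel: top corners and base
h=cv2.inRange(cv2.cvtColor(s,cv2.COLOR_RGB2HSV),(3,150,90),(14,255,255))
for c in blobs(s,(2,150,80),(16,255,255),500): print('side',cv2.approxPolyDP(c,2,True)[:,0].tolist())
print('cab corners',*[plane('top',u,.085) for u in((200,160),(126,209),(178,283),(250,231))])
for n,u in(('holder',(157,310)),('live',(265,294)),('bar',(286,180))): print(n,plane('top',u,.06))
E
```

```text
yellow tri [ 0.5208 -0.0328  0.0819] 0.0005213181826013582 plane [ 0.5202 -0.0328  0.085 ] [ 0.5194 -0.0366  0.085 ]
org [290.1331 242.259 ] 924.0
[[266.3999938964844, 251.3000030517578], [268.0, 229.5], [313.5, 233.0], [311.8999938964844, 254.8000030517578]] [[[268, 231], [267, 251], [311, 254], [313, 233]]]
org [176.1507 228.1395] 669.0
[[147.3000030517578, 192.8000030517578], [154.1999969482422, 188.1999969482422], [204.5, 262.6000061035156], [197.60000610351562, 267.29998779296875]] [[[153, 189], [149, 195], [198, 267], [204, 262]]]
org [282.9455 183.484 ] 52.0
[[273.6000061035156, 187.10000610351562], [276.29998779296875, 169.39999389648438], [297.1000061035156, 172.60000610351562], [294.3999938964844, 190.3000030517578]] [[[280, 170], [275, 178], [277, 185], [286, 189], [293, 186], [295, 174], [294, 183], [285, 187], [277, 180]]]
thin [ 0.5245 -0.0901  0.002 ]
thin [ 0.4745 -0.0897  0.002 ]
heel [ 0.5148 -0.2126  0.026 ]
heel [ 0.4637 -0.2112  0.026 ]
side [[257, 254], [278, 297], [301, 290], [301, 280], [275, 287], [272, 285], [298, 277], [280, 249]]
cab corners [0.6756 0.0586 0.085 ] [0.5666 0.2196 0.085 ] [0.4052 0.1021 0.085 ] [ 0.5157 -0.0523  0.085 ]
holder [0.3484 0.1506 0.06  ]
live [ 0.3809 -0.0836  0.06  ]
bar [ 0.6338 -0.1329  0.06  ]
```

Call:
{"method": "play_rows", "body": {"increments": [{"translation": [0.0177, -0.0252, -0.001], "rotation": [0, 0, -0.0614], "grip": 1}, {"translation": [0.0177, -0.0252, -0.001], "rotation": [0, 0, -0.0614], "grip": 1}, {"translation": [0.0177, -0.0252, -0.001], "rotation": [0, 0, -0.0614], "grip": 1}, {"translation": [0.0177, -0.0252, -0.001], "rotation": [0, 0, -0.0614], "grip": 1}, {"translation": [0.0177, -0.0252, -0.001], "rotation": [0, 0, -0.0614], "grip": 1}, {"translation": [0.0177, -0.0252, -0.001], "rotation": [0, 0, -0.0614], "grip": 1}, {"translation": [0.0177, -0.0252, -0.001], "rotation": [0, 0, -0.0614], "grip": 1}, {"translation": [0.0177, -0.0252, -0.001], "rotation": [0, 0, -0.0614], "grip": 1}, {"translation": [0.0177, -0.0252, -0.001], "rotation": [0, 0, -0.0614], "grip": 1}, {"translation": [0.0177, -0.0252, -0.001], "rotation": [0, 0, -0.0614], "grip": 1}], "grip_force": 40}}

```text
t: 1.1
tool_pos: [0.3449, 0.2178, 0.2157]
eef_rot: [-90.0, 0.0, 35.1]
ft_force: [-0.1, 0.1, -0.7]
gripper_width: 0.002
```

Call:
{"method": "play_rows", "body": {"increments": [{"translation": [0.0177, -0.0252, -0.001], "rotation": [0, 0, -0.0614], "grip": 1}, {"translation": [0.0177, -0.0252, -0.001], "rotation": [0, 0, -0.0614], "grip": 1}, {"translation": [0.0177, -0.0252, -0.001], "rotation": [0, 0, -0.0614], "grip": 1}, {"translation": [0.0177, -0.0252, -0.001], "rotation": [0, 0, -0.0614], "grip": 1}, {"translation": [0.0177, -0.0252, -0.001], "rotation": [0, 0, -0.0614], "grip": 1}, {"translation": [0.0177, -0.0252, -0.001], "rotation": [0, 0, -0.0614], "grip": 1}, {"translation": [0.0177, -0.0252, -0.001], "rotation": [0, 0, -0.0614], "grip": 1}, {"translation": [0.0177, -0.0252, -0.001], "rotation": [0, 0, -0.0614], "grip": 1}, {"translation": [0.0177, -0.0252, -0.001], "rotation": [0, 0, -0.0614], "grip": 1}, {"translation": [0.0177, -0.0252, -0.001], "rotation": [0, 0, -0.0614], "grip": 1}]}}

```text
t: 2.1
tool_pos: [0.5218, -0.0341, 0.2054]
eef_rot: [-90.0, 0.1, -0.1]
ft_force: [0.2, 1.4, -0.3]
gripper_width: -0.004
```

Call:
{"method": "play_rows", "body": {"increments": [{"translation": [0, 0, -0.009], "rotation": [0, 0, 0], "grip": 1}, {"translation": [0, 0, -0.009], "rotation": [0, 0, 0], "grip": 1}, {"translation": [0, 0, -0.009], "rotation": [0, 0, 0], "grip": 1}, {"translation": [0, 0, -0.009], "rotation": [0, 0, 0], "grip": 1}, {"translation": [0, 0, -0.009], "rotation": [0, 0, 0], "grip": 1}, {"translation": [0, 0, -0.009], "rotation": [0, 0, 0], "grip": 1}, {"translation": [0, 0, -0.009], "rotation": [0, 0, 0], "grip": 1}, {"translation": [0, 0, -0.006], "rotation": [0, 0, 0], "grip": 1}, {"translation": [0, 0, 0], "rotation": [0, 0, 0], "grip": 1}, {"translation": [0, 0, 0], "rotation": [0, 0, 0], "grip": 1}]}}

```text
t: 3.1
tool_pos: [0.5217, -0.0329, 0.137]
eef_rot: [-90.0, -0.0, 0.1]
ft_force: [0.1, 1.2, -0.6]
gripper_width: 0.003
```

```bash
cat >> h.py <<'E'
from scipy.spatial.transform import Rotation as Ro
def wray(uv,s,c):
    x,y=(uv[0]-c['cx'])/c['fx'],(uv[1]-c['cy'])/c['fy']; r=np.hypot(x,y)
    d=np.array([np.sin(r)*x/r,np.sin(r)*y/r,np.cos(r)])
    R=Ro.from_euler('xyz',s['eef_rot'],degrees=True).as_matrix(); T=c['T_tool_cam']
    return np.array(s['tool_pos'])+R@T[:3,3], R@T[:3,:3]@d
def wplane(uv,z,s,c):
    o,d=wray(uv,s,c); return o+d*(z-o[2])/d[2]
E
python3 - <<'E'
from h import *
np.set_printoptions(precision=4,suppress=True)
c=robot.camera_info('wrist');s=robot.sense();im=robot.snapshot('wrist')
print(s['tool_pos'],s['ft_force'])
cv2.imwrite('pics/w1.png',im[...,::-1])
for k in blobs(im,(20,140,100),(34,255,255)): print('yel',cen(k),cv2.contourArea(k),wplane(cen(k),.085,s,c))
E
```

```text
[ 0.5217 -0.0329  0.137 ] [ 0.1221  1.2284 -0.6159]
yel [276.9914 228.59  ] 739.5 [ 0.5209 -0.0331  0.085 ]
```

View pics/w1.png

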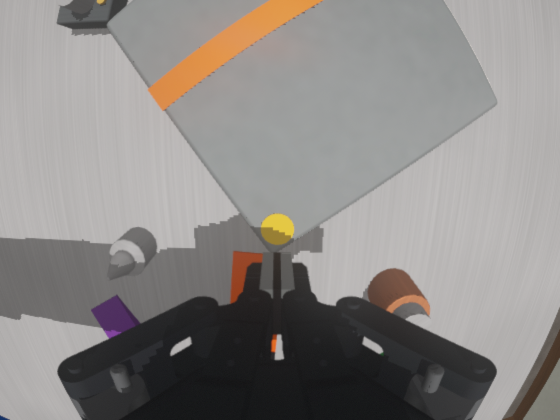

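The wrist view shows the yellow mark at (277,229), which maps to (0.521, -0.033), right under the tip. Now descending to press.

Call:
{"method": "play_rows", "body": {"increments": [{"translation": [0, 0, -0.005], "rotation": [0, 0, 0], "grip": 1}, {"translation": [0, 0, -0.005], "rotation": [0, 0, 0], "grip": 1}, {"translation": [0, 0, -0.005], "rotation": [0, 0, 0], "grip": 1}, {"translation": [0, 0, -0.005], "rotation": [0, 0, 0], "grip": 1}, {"translation": [0, 0, -0.005], "rotation": [0, 0, 0], "grip": 1}, {"translation": [0, 0, -0.001], "rotation": [0, 0, 0], "grip": 1}, {"translation": [0, 0, -0.001], "rotation": [0, 0, 0], "grip": 1}, {"translation": [0, 0, -0.001], "rotation": [0, 0, 0], "grip": 1}, {"translation": [0, 0, -0.001], "rotation": [0, 0, 0], "grip": 1}, {"translation": [0, 0, 0], "rotation": [0, 0, 0], "grip": 1}]}}

```text
t: 4.15
tool_pos: [0.5216, -0.0329, 0.108]
eef_rot: [-90.0, -0.0, 0.1]
ft_force: [-0.7, -0.1, -0.1]
gripper_width: 0.001
```

Call:
{"method": "play_rows", "body": {"increments": [{"translation": [0, 0, -0.0005], "rotation": [0, 0, 0], "grip": 1}, {"translation": [0, 0, -0.0005], "rotation": [0, 0, 0], "grip": 1}, {"translation": [0, 0, -0.0005], "rotation": [0, 0, 0], "grip": 1}, {"translation": [0, 0, -0.0005], "rotation": [0, 0, 0], "grip": 1}, {"translation": [0, 0, -0.0005], "rotation": [0, 0, 0], "grip": 1}, {"translation": [0, 0, -0.0005], "rotation": [0, 0, 0], "grip": 1}, {"translation": [0, 0, -0.0005], "rotation": [0, 0, 0], "grip": 1}, {"translation": [0, 0, -0.0005], "rotation": [0, 0, 0], "grip": 1}, {"translation": [0, 0, 0], "rotation": [0, 0, 0], "grip": 1}, {"translation": [0, 0, 0], "rotation": [0, 0, 0], "grip": 1}]}}

```text
t: 5.15
tool_pos: [0.5216, -0.033, 0.104]
eef_rot: [-90.0, 0.0, 0.1]
ft_force: [0.5, 0.7, -0.2]
gripper_width: -0.003
```

Call:
{"method": "play_rows", "body": {"increments": [{"translation": [0, 0, -0.0005], "rotation": [0, 0, 0], "grip": 1}, {"translation": [0, 0, -0.0005], "rotation": [0, 0, 0], "grip": 1}, {"translation": [0, 0, -0.0005], "rotation": [0, 0, 0], "grip": 1}, {"translation": [0, 0, -0.0005], "rotation": [0, 0, 0], "grip": 1}, {"translation": [0, 0, -0.0005], "rotation": [0, 0, 0], "grip": 1}, {"translation": [0, 0, -0.0005], "rotation": [0, 0, 0], "grip": 1}, {"translation": [0, 0, 0], "rotation": [0, 0, 0], "grip": 1}, {"translation": [0, 0, 0], "rotation": [0, 0, 0], "grip": 1}, {"translation": [0, 0, 0], "rotation": [0, 0, 0], "grip": 1}, {"translation": [0, 0, 0], "rotation": [0, 0, 0], "grip": 1}]}}

```text
t: 6.15
tool_pos: [0.5216, -0.0329, 0.1011]
eef_rot: [-90.0, -0.0, 0.1]
ft_force: [-0.5, -1.7, 0.5]
gripper_width: -0.001
```

Call:
{"method": "play_rows", "body": {"increments": [{"translation": [0, 0, -0.0005], "rotation": [0, 0, 0], "grip": 1}, {"translation": [0, 0, -0.0005], "rotation": [0, 0, 0], "grip": 1}, {"translation": [0, 0, -0.0005], "rotation": [0, 0, 0], "grip": 1}, {"translation": [0, 0, -0.0005], "rotation": [0, 0, 0], "grip": 1}, {"translation": [0, 0, -0.0005], "rotation": [0, 0, 0], "grip": 1}, {"translation": [0, 0, -0.0005], "rotation": [0, 0, 0], "grip": 1}, {"translation": [0, 0, 0], "rotation": [0, 0, 0], "grip": 1}, {"translation": [0, 0, 0], "rotation": [0, 0, 0], "grip": 1}, {"translation": [0, 0, 0], "rotation": [0, 0, 0], "grip": 1}, {"translation": [0, 0, 0], "rotation": [0, 0, 0], "grip": 1}]}}

```text
t: 7.15
tool_pos: [0.5216, -0.0329, 0.098]
eef_rot: [-90.0, -0.0, 0.1]
ft_force: [0.3, 0.2, -0.0]
gripper_width: -0.005
```

```bash
python3 - <<'E'
from h import *
c=robot.camera_info('wrist');f=[]
for i in range(4):
    s=robot.sense();im=robot.snapshot('wrist');f.append(s['ft_force'])
print(s['tool_pos'],np.round(f,2),np.round(s['tau'],2))
cv2.imwrite('pics/w2.png',im[...,::-1])
sd=robot.snapshot('side');a=cv2.imread('pics/side0.png')[...,::-1]
cv2.imwrite('pics/s2.png',cv2.resize(np.hstack([a[100:260,170:330],sd[100:260,170:330]]),(800,400),interpolation=2)[...,::-1])
E
```

```text
[ 0.52161625 -0.03290294  0.09804016] [[ 0.3   0.2  -0.03]
 [-0.18 -0.11  0.58]
 [ 0.33  0.32  1.12]
 [ 0.11  0.59  0.27]] [  0.   -40.97  22.56   0.    -0.    -0.  ]
```

View pics/s2.png

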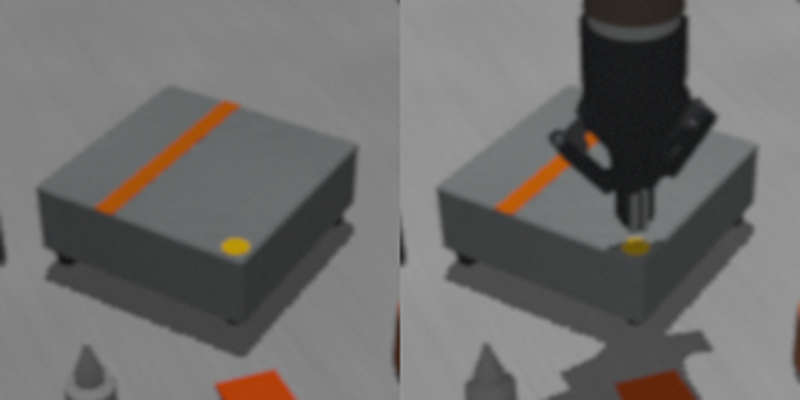

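The side crop shows the tip at (637,228), still a few mm above the disc (635,245). I'll continue down.

Call:
{"method": "play_rows", "body": {"increments": [{"translation": [0, 0, -0.0005], "rotation": [0, 0, 0], "grip": 1}, {"translation": [0, 0, -0.0005], "rotation": [0, 0, 0], "grip": 1}, {"translation": [0, 0, -0.0005], "rotation": [0, 0, 0], "grip": 1}, {"translation": [0, 0, -0.0005], "rotation": [0, 0, 0], "grip": 1}, {"translation": [0, 0, -0.0005], "rotation": [0, 0, 0], "grip": 1}, {"translation": [0, 0, -0.0005], "rotation": [0, 0, 0], "grip": 1}, {"translation": [0, 0, -0.0005], "rotation": [0, 0, 0], "grip": 1}, {"translation": [0, 0, -0.0005], "rotation": [0, 0, 0], "grip": 1}, {"translation": [0, 0, 0], "rotation": [0, 0, 0], "grip": 1}, {"translation": [0, 0, 0], "rotation": [0, 0, 0], "grip": 1}]}}

```text
t: 8.4
tool_pos: [0.5216, -0.0329, 0.094]
eef_rot: [-90.0, 0.0, 0.1]
ft_force: [-0.0, 0.8, -0.9]
gripper_width: 0.003
```

Call:
{"method": "play_rows", "body": {"increments": [{"translation": [0, 0, -0.0005], "rotation": [0, 0, 0], "grip": 1}, {"translation": [0, 0, -0.0005], "rotation": [0, 0, 0], "grip": 1}, {"translation": [0, 0, -0.0005], "rotation": [0, 0, 0], "grip": 1}, {"translation": [0, 0, -0.0005], "rotation": [0, 0, 0], "grip": 1}, {"translation": [0, 0, -0.0005], "rotation": [0, 0, 0], "grip": 1}, {"translation": [0, 0, -0.0005], "rotation": [0, 0, 0], "grip": 1}, {"translation": [0, 0, 0], "rotation": [0, 0, 0], "grip": 1}, {"translation": [0, 0, 0], "rotation": [0, 0, 0], "grip": 1}, {"translation": [0, 0, 0], "rotation": [0, 0, 0], "grip": 1}, {"translation": [0, 0, 0], "rotation": [0, 0, 0], "grip": 1}]}}

```text
t: 9.4
tool_pos: [0.5216, -0.0329, 0.091]
eef_rot: [-90.0, -0.0, 0.1]
ft_force: [-1.4, -0.0, -0.5]
gripper_width: -0.001
```

```bash
python3 - <<'E'
from h import *
c=robot.camera_info('wrist');f=[]
for i in range(3):
    s=robot.sense();sd=robot.snapshot('side');f.append(s['ft_force'])
print(s['tool_pos'],np.round(f,2),np.round(s['tau'],2))
cv2.imwrite('pics/s3.png',cv2.resize(sd[130:230,200:320],(780,650))[...,::-1][:600])
E
```

```text
[ 0.5215733  -0.03293183  0.09100971] [[-1.36 -0.02 -0.51]
 [ 0.21 -0.91 -0.27]
 [-0.61 -0.71  0.46]] [  0.   -41.09  22.35   0.     0.    -0.  ]
```

View pics/s3.png

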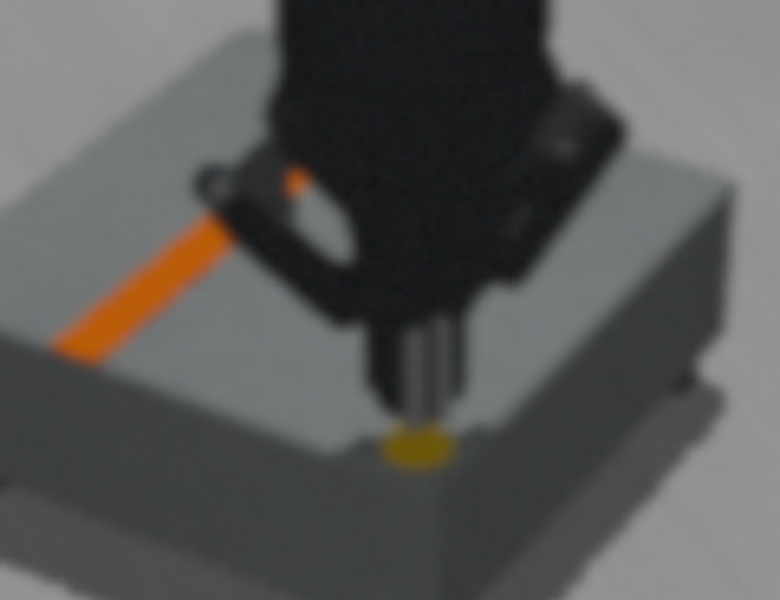

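Tip end is at (420,425) and the disc at (418,448): about 5 mm still above.

Call:
{"method": "play_rows", "body": {"increments": [{"translation": [0, 0, -0.0005], "rotation": [0, 0, 0], "grip": 1}, {"translation": [0, 0, -0.0005], "rotation": [0, 0, 0], "grip": 1}, {"translation": [0, 0, -0.0005], "rotation": [0, 0, 0], "grip": 1}, {"translation": [0, 0, -0.0005], "rotation": [0, 0, 0], "grip": 1}, {"translation": [0, 0, -0.0005], "rotation": [0, 0, 0], "grip": 1}, {"translation": [0, 0, -0.0005], "rotation": [0, 0, 0], "grip": 1}, {"translation": [0, 0, -0.0005], "rotation": [0, 0, 0], "grip": 1}, {"translation": [0, 0, -0.0005], "rotation": [0, 0, 0], "grip": 1}, {"translation": [0, 0, 0], "rotation": [0, 0, 0], "grip": 1}, {"translation": [0, 0, 0], "rotation": [0, 0, 0], "grip": 1}]}}

```text
t: 10.55
tool_pos: [0.5215, -0.0329, 0.087]
eef_rot: [-90.0, 0.0, 0.1]
ft_force: [-0.6, 0.5, 0.2]
gripper_width: -0.004
```

Call:
{"method": "play_rows", "body": {"increments": [{"translation": [0, 0, -0.0005], "rotation": [0, 0, 0], "grip": 1}, {"translation": [0, 0, -0.0005], "rotation": [0, 0, 0], "grip": 1}, {"translation": [0, 0, -0.0005], "rotation": [0, 0, 0], "grip": 1}, {"translation": [0, 0, -0.0005], "rotation": [0, 0, 0], "grip": 1}, {"translation": [0, 0, -0.0005], "rotation": [0, 0, 0], "grip": 1}, {"translation": [0, 0, -0.0005], "rotation": [0, 0, 0], "grip": 1}, {"translation": [0, 0, 0], "rotation": [0, 0, 0], "grip": 1}, {"translation": [0, 0, 0], "rotation": [0, 0, 0], "grip": 1}, {"translation": [0, 0, 0], "rotation": [0, 0, 0], "grip": 1}, {"translation": [0, 0, 0], "rotation": [0, 0, 0], "grip": 1}]}}

```text
t: 11.55
tool_pos: [0.5216, -0.0329, 0.084]
eef_rot: [-90.0, -0.0, 0.1]
ft_force: [-0.0, 0.5, -0.7]
gripper_width: 0.0
```

```bash
python3 - <<'E'
from h import *
s=robot.sense();sd=robot.snapshot('side');tp=robot.snapshot('top')
print(s['tool_pos'],np.round(s['ft_force'],2),np.round(s['tau'],2))
for k in blobs(sd,(20,140,50),(34,255,255),5): print('yel',cen(k),cv2.contourArea(k),cv2.boundingRect(k))
c=robot.camera_info('side')
for z in(.06,.07,.08,.085,.09,.10):
    p=c['view']@np.array([.5215,-.033,z,1]);print(z,c['fx']*p[0]/p[2]+c['cx'],c['fy']*p[1]/p[2]+c['cy'])
cv2.imwrite('pics/s4.png',cv2.resize(np.hstack([sd[150:230,220:310],tp[180:260,200:290]]),(800,356),interpolation=2)[...,::-1])
E
```

```text
[ 0.52160406 -0.03293361  0.08403927] [-0.04  0.48 -0.75] [ -0.   -41.2   22.12   0.    -0.    -0.  ]
yel [263.69791667 199.57291667] 16.0 (259, 197, 10, 5)
0.06 264.1612304129878 207.17452897495244
0.07 264.14544317150137 203.15251926291137
0.08 264.1294511640602 199.07834270085735
0.085 264.12137712411055 197.02137365272924
0.09 264.1132503808324 194.95097773081682
0.1 264.0968367066017 190.76937594666953
```

View pics/s4.png

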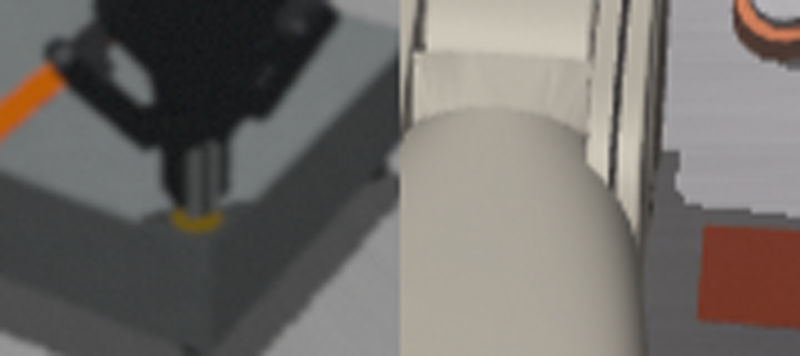

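The tip (205,212) now covers the disc's upper half, so it's almost touching. The tips evidently sit near the TCP height.

Call:
{"method": "play_rows", "body": {"increments": [{"translation": [0, 0, -0.0005], "rotation": [0, 0, 0], "grip": 1}, {"translation": [0, 0, -0.0005], "rotation": [0, 0, 0], "grip": 1}, {"translation": [0, 0, -0.0005], "rotation": [0, 0, 0], "grip": 1}, {"translation": [0, 0, -0.0005], "rotation": [0, 0, 0], "grip": 1}, {"translation": [0, 0, 0], "rotation": [0, 0, 0], "grip": 1}, {"translation": [0, 0, 0], "rotation": [0, 0, 0], "grip": 1}, {"translation": [0, 0, 0], "rotation": [0, 0, 0], "grip": 1}, {"translation": [0, 0, 0], "rotation": [0, 0, 0], "grip": 1}, {"translation": [0, 0, 0], "rotation": [0, 0, 0], "grip": 1}, {"translation": [0, 0, 0], "rotation": [0, 0, 0], "grip": 1}]}}

```text
t: 12.65
tool_pos: [0.5216, -0.0329, 0.082]
eef_rot: [-90.0, -0.0, 0.1]
ft_force: [-0.2, -0.0, 0.9]
gripper_width: -0.003
```

Call:
{"method": "play_rows", "body": {"increments": [{"translation": [0, 0, -0.0005], "rotation": [0, 0, 0], "grip": 1}, {"translation": [0, 0, -0.0005], "rotation": [0, 0, 0], "grip": 1}, {"translation": [0, 0, -0.0005], "rotation": [0, 0, 0], "grip": 1}, {"translation": [0, 0, -0.0005], "rotation": [0, 0, 0], "grip": 1}, {"translation": [0, 0, -0.0005], "rotation": [0, 0, 0], "grip": 1}, {"translation": [0, 0, -0.0005], "rotation": [0, 0, 0], "grip": 1}, {"translation": [0, 0, 0], "rotation": [0, 0, 0], "grip": 1}, {"translation": [0, 0, 0], "rotation": [0, 0, 0], "grip": 1}, {"translation": [0, 0, 0], "rotation": [0, 0, 0], "grip": 1}, {"translation": [0, 0, 0], "rotation": [0, 0, 0], "grip": 1}]}}

```text
t: 13.65
tool_pos: [0.5216, -0.0329, 0.0791]
eef_rot: [-90.0, -0.0, 0.1]
ft_force: [-0.0, 0.2, 0.3]
gripper_width: -0.006
```

```bash
python3 - <<'E'
from h import *
f=[]
for i in range(3):
    s=robot.sense();sd=robot.snapshot('side');f.append(s['ft_force'])
print(s['tool_pos'],np.round(f,2),np.round(s['tau'],2))
for k in blobs(sd,(20,140,50),(34,255,255),2): print('yel',cen(k),cv2.contourArea(k),cv2.boundingRect(k))
for k in blobs(sd,(3,150,80),(16,255,255),100): print('stripe',cen(k),cv2.boundingRect(k))
E
```

```text
[ 0.52162254 -0.0329386   0.07902918] [[-0.05  0.23  0.32]
 [-0.63  0.39  0.43]
 [ 0.94 -0.25  0.55]] [  0.   -41.29  21.97   0.     0.     0.  ]
yel [165.  187.5] 2.0 (164, 187, 3, 2)
stripe [279.64099159 271.9870149 ] (257, 249, 46, 49)
stripe [340.44444444 236.36089578] (330, 222, 23, 30)
stripe [220.88400488 175.69108669] (209, 166, 25, 20)
stripe [ 44.87179487 107.57482517] (0, 98, 92, 20)
```

No contact yet. The wrist image geometry (tip row ~252) also puts the tip a few mm behind the TCP, so contact should be close.

Call:
{"method": "play_rows", "body": {"increments": [{"translation": [0, 0, -0.0005], "rotation": [0, 0, 0], "grip": 1}, {"translation": [0, 0, -0.0005], "rotation": [0, 0, 0], "grip": 1}, {"translation": [0, 0, -0.0005], "rotation": [0, 0, 0], "grip": 1}, {"translation": [0, 0, -0.0005], "rotation": [0, 0, 0], "grip": 1}, {"translation": [0, 0, -0.0005], "rotation": [0, 0, 0], "grip": 1}, {"translation": [0, 0, -0.0005], "rotation": [0, 0, 0], "grip": 1}, {"translation": [0, 0, -0.0005], "rotation": [0, 0, 0], "grip": 1}, {"translation": [0, 0, -0.0005], "rotation": [0, 0, 0], "grip": 1}, {"translation": [0, 0, 0], "rotation": [0, 0, 0], "grip": 1}, {"translation": [0, 0, 0], "rotation": [0, 0, 0], "grip": 1}]}}

```text
t: 14.8
tool_pos: [0.5214, -0.0347, 0.076]
eef_rot: [-90.2, -0.0, -0.0]
ft_force: [-3.0, -4.8, 7.8]
gripper_width: 0.001
```

Contact and the corner is starting to rock. The top swings outward as it drops, so I'll follow that while descending.

Call:
{"method": "play_rows", "body": {"increments": [{"translation": [-0.0001, -0.0005, -0.0004], "rotation": [0, 0, 0], "grip": 1}, {"translation": [-0.0001, -0.0005, -0.0004], "rotation": [0, 0, 0], "grip": 1}, {"translation": [-0.0001, -0.0005, -0.0004], "rotation": [0, 0, 0], "grip": 1}, {"translation": [-0.0001, -0.0005, -0.0004], "rotation": [0, 0, 0], "grip": 1}, {"translation": [-0.0001, -0.0005, -0.0004], "rotation": [0, 0, 0], "grip": 1}, {"translation": [-0.0001, -0.0005, -0.0004], "rotation": [0, 0, 0], "grip": 1}, {"translation": [-0.0001, -0.0005, -0.0004], "rotation": [0, 0, 0], "grip": 1}, {"translation": [-0.0001, -0.0005, -0.0004], "rotation": [0, 0, 0], "grip": 1}, {"translation": [0, 0, 0], "rotation": [0, 0, 0], "grip": 1}, {"translation": [0, 0, 0], "rotation": [0, 0, 0], "grip": 1}]}}

```text
t: 15.8
tool_pos: [0.5209, -0.0374, 0.0721]
eef_rot: [-90.1, -0.0, 0.0]
ft_force: [-2.3, -2.2, 5.7]
gripper_width: -0.0
```

Call:
{"method": "play_rows", "body": {"increments": [{"translation": [-0.0001, -0.0004, -0.0005], "rotation": [0, 0, 0], "grip": 1}, {"translation": [-0.0001, -0.0004, -0.0005], "rotation": [0, 0, 0], "grip": 1}, {"translation": [-0.0001, -0.0004, -0.0005], "rotation": [0, 0, 0], "grip": 1}, {"translation": [-0.0001, -0.0004, -0.0005], "rotation": [0, 0, 0], "grip": 1}, {"translation": [-0.0001, -0.0004, -0.0005], "rotation": [0, 0, 0], "grip": 1}, {"translation": [-0.0001, -0.0004, -0.0005], "rotation": [0, 0, 0], "grip": 1}, {"translation": [0, 0, 0], "rotation": [0, 0, 0], "grip": 1}, {"translation": [0, 0, 0], "rotation": [0, 0, 0], "grip": 1}, {"translation": [0, 0, 0], "rotation": [0, 0, 0], "grip": 1}, {"translation": [0, 0, 0], "rotation": [0, 0, 0], "grip": 1}]}}

```text
t: 16.8
tool_pos: [0.521, -0.0379, 0.0713]
eef_rot: [-89.8, -0.2, 0.1]
ft_force: [-4.0, 2.4, 17.7]
gripper_width: -0.0
```

```bash
python3 - <<'E'
from h import *
f=[]
for i in range(3):
    s=robot.sense();sd=robot.snapshot('side');f.append(s['ft_force'])
print(s['tool_pos'],np.round(f,2))
cv2.imwrite('pics/s5.png',cv2.resize(sd[100:300,170:390],(770,700),interpolation=2)[:600,...,::-1])
E
```

```text
[ 0.52097941 -0.03793255  0.07131294] [[-3.96  2.44 17.69]
 [-6.05  3.54 18.45]
 [-5.76  1.78 17.43]]
```

View pics/s5.png

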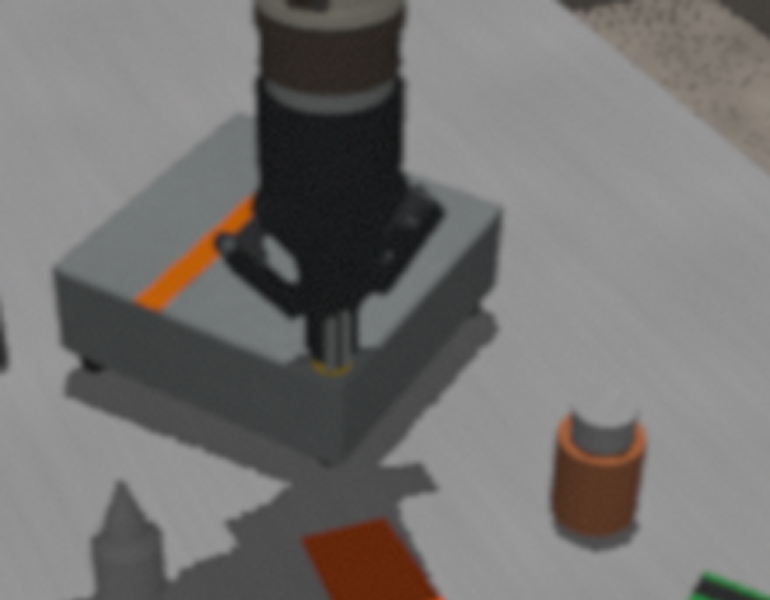

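The corner has dropped onto the bench: force jumped from 5.7 to 17.7 N at z≈0.0713, and the foot meets the bench at (328,460). I'll release, then re-measure the mark and wedge from clear.

Call:
{"method": "play_rows", "body": {"increments": [{"translation": [0, 0.0008, 0.0015], "rotation": [0, 0, 0], "grip": 1}, {"translation": [0, 0.0008, 0.0015], "rotation": [0, 0, 0], "grip": 1}, {"translation": [0, 0.0008, 0.0015], "rotation": [0, 0, 0], "grip": 1}, {"translation": [0, 0.0008, 0.0015], "rotation": [0, 0, 0], "grip": 1}, {"translation": [0, 0.0008, 0.0015], "rotation": [0, 0, 0], "grip": 1}, {"translation": [0, 0.0008, 0.0015], "rotation": [0, 0, 0], "grip": 1}, {"translation": [0, 0, 0.002], "rotation": [0, 0, 0], "grip": 1}, {"translation": [0, 0, 0.004], "rotation": [0, 0, 0], "grip": 1}, {"translation": [0, 0, 0.02], "rotation": [0, 0, 0], "grip": 1}, {"translation": [0, 0, 0.03], "rotation": [0, 0, 0], "grip": 1}]}}

```text
t: 17.95
tool_pos: [0.5174, -0.0347, 0.132]
eef_rot: [-90.0, 0.4, 0.0]
ft_force: [-0.1, 0.1, -0.1]
gripper_width: -0.002
```

```bash
python3 - <<'E'
from h import *
np.set_printoptions(precision=4,suppress=True)
c=robot.camera_info('wrist');s=robot.sense();im=robot.snapshot('wrist');sd=robot.snapshot('side')
print(s['tool_pos'],s['ft_force'])
for k in blobs(im,(20,140,70),(34,255,255)): print('yel',cen(k),cv2.contourArea(k),wplane(cen(k),.085,s,c))
for k in blobs(sd,(20,140,70),(34,255,255),5): print('side yel',cen(k))
E
```

```text
[ 0.5174 -0.0347  0.132 ] [-0.138   0.0526 -0.1282]
yel [284.5109 230.5548] 751.0 [ 0.521  -0.0343  0.085 ]
side yel [263.8577 198.1536]
```

Call:
{"method": "play_rows", "body": {"increments": [{"translation": [-0.0034, -0.021, 0], "rotation": [0, 0, -0.0087], "grip": 0.7}, {"translation": [-0.0034, -0.021, 0], "rotation": [0, 0, -0.0087], "grip": 0.7}, {"translation": [-0.0034, -0.021, 0], "rotation": [0, 0, -0.0087], "grip": 0.7}, {"translation": [-0.0034, -0.021, 0], "rotation": [0, 0, -0.0087], "grip": 0.7}, {"translation": [-0.0034, -0.021, 0], "rotation": [0, 0, -0.0087], "grip": 0.7}, {"translation": [-0.0034, -0.021, 0], "rotation": [0, 0, -0.0087], "grip": 0.7}, {"translation": [-0.0034, -0.021, 0], "rotation": [0, 0, -0.0087], "grip": 0.7}, {"translation": [-0.0034, -0.021, 0], "rotation": [0, 0, -0.0087], "grip": 0.7}, {"translation": [-0.0034, -0.021, 0], "rotation": [0, 0, -0.0087], "grip": 0.7}, {"translation": [-0.0034, -0.021, 0], "rotation": [0, 0, -0.0087], "grip": 0.7}]}}

```text
t: 19.05
tool_pos: [0.4848, -0.2452, 0.1327]
eef_rot: [-90.0, 0.2, -5.0]
ft_force: [0.6, 0.2, -0.1]
gripper_width: 0.299
```

Call:
{"method": "play_rows", "body": {"increments": [{"translation": [0, 0, -0.012], "rotation": [0, 0, 0], "grip": 0.7}, {"translation": [0, 0, -0.012], "rotation": [0, 0, 0], "grip": 0.7}, {"translation": [0, 0, -0.012], "rotation": [0, 0, 0], "grip": 0.7}, {"translation": [0, 0, -0.012], "rotation": [0, 0, 0], "grip": 0.7}, {"translation": [0, 0, -0.012], "rotation": [0, 0, 0], "grip": 0.7}, {"translation": [0, 0, -0.012], "rotation": [0, 0, 0], "grip": 0.7}, {"translation": [0, 0, -0.012], "rotation": [0, 0, 0], "grip": 0.7}, {"translation": [0, 0, -0.012], "rotation": [0, 0, 0], "grip": 0.7}, {"translation": [0, 0, -0.005], "rotation": [0, 0, 0], "grip": 0.7}, {"translation": [0, 0, 0], "rotation": [0, 0, 0], "grip": 0.7}]}}

```text
t: 20.05
tool_pos: [0.4855, -0.2442, 0.0317]
eef_rot: [-90.0, 0.1, -4.9]
ft_force: [-0.4, -0.2, 1.3]
gripper_width: 0.3
```

```bash
python3 - <<'E'
from h import *
np.set_printoptions(precision=4,suppress=True)
c=robot.camera_info('wrist');s=robot.sense();im=robot.snapshot('wrist');sd=robot.snapshot('side')
print(s['tool_pos'],s['ft_force'],s['eef_rot'])
cv2.imwrite('pics/ws6.png',np.hstack([cv2.resize(im[100:420,80:480],(450,360)),cv2.resize(sd[180:340,220:380],(350,360))])[...,::-1])
E
```

```text
[ 0.4855 -0.2442  0.0317] [-0.4004 -0.1642  1.2623] [-89.9575   0.1036  -4.928 ]
```

View pics/ws6.png

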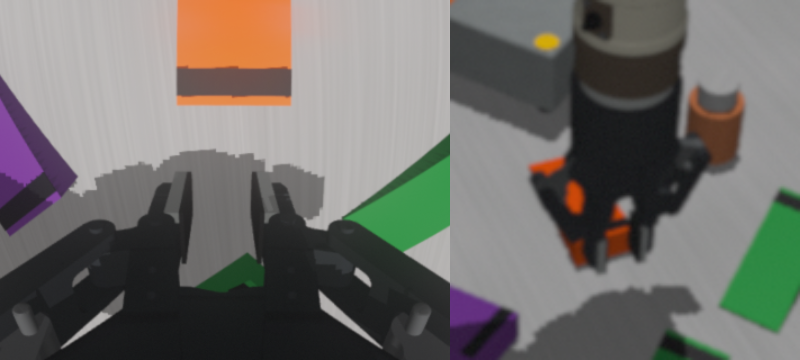

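The wrist crop shows the heel edge from (177,104) to (291,104), square to the hand, with the fingers centred at 222.

```bash
python3 - <<'E'
from h import *
np.set_printoptions(precision=4,suppress=True)
c=robot.camera_info('wrist');s=robot.sense()
f=lambda u,v:(80+u/1.125,100+v/1.125)
a,b=[wplane(f(*p),.026,s,c) for p in((177,105),(291,105))]
print(a,b,(a+b)/2,np.linalg.norm(a-b),'bearing',np.degrees(np.arctan2(b[1]-a[1],b[0]-a[0]))+90)
# tip depth in tool frame from pad ends, assuming pad front edge z=+.011 / 0 / -.011
R=Ro.from_euler('xyz',s['eef_rot'],degrees=True).as_matrix()
for u,v in((189,172),(253,172)):
    o,d=wray(f(u,v),s,c); o=R.T@(o-np.array(s['tool_pos']));d=R.T@d
    for z in(.011,0,-.011): print(u,z,o+d*(z-o[2])/d[2])
E
```

```text
[ 0.4691 -0.208   0.026 ] [ 0.519  -0.2122  0.026 ] [ 0.494  -0.2101  0.026 ] 0.05012198831486689 bearing 85.09960738647935
189 0.011 [-0.0144 -0.0103  0.011 ]
189 0 [-0.0167  0.0135  0.    ]
189 -0.011 [-0.019   0.0373 -0.011 ]
253 0.011 [ 0.012  -0.0103  0.011 ]
253 0 [0.0143 0.0135 0.    ]
253 -0.011 [ 0.0166  0.0373 -0.011 ]
```

Call:
{"method": "play_rows", "body": {"increments": [{"translation": [0.0011, 0, -0.005], "rotation": [0, 0, 0], "grip": 0.7}, {"translation": [0.0011, 0, -0.005], "rotation": [0, 0, 0], "grip": 0.7}, {"translation": [0.0011, 0, -0.005], "rotation": [0, 0, 0], "grip": 0.7}, {"translation": [0.0011, 0, -0.005], "rotation": [0, 0, 0], "grip": 0.7}, {"translation": [0.0011, 0, -0.005], "rotation": [0, 0, 0], "grip": 0.7}, {"translation": [0, 0, -0.003], "rotation": [0, 0, 0], "grip": 0.7}, {"translation": [0, 0, -0.003], "rotation": [0, 0, 0], "grip": 0.7}, {"translation": [0, 0, -0.002], "rotation": [0, 0, 0], "grip": 0.7}, {"translation": [0, 0, 0], "rotation": [0, 0, 0], "grip": 0.7}, {"translation": [0, 0, 0], "rotation": [0, 0, 0], "grip": 0.7}]}}

```text
t: 21.15
tool_pos: [0.4917, -0.2446, -0.0001]
eef_rot: [-90.0, -0.0, -4.9]
ft_force: [1.0, -0.4, 0.9]
gripper_width: 0.302
```

Call:
{"method": "play_rows", "body": {"increments": [{"translation": [0.0005, 0.005, 0], "rotation": [0, 0, 0], "grip": 0.7}, {"translation": [0.0005, 0.005, 0], "rotation": [0, 0, 0], "grip": 0.7}, {"translation": [0.0005, 0.005, 0], "rotation": [0, 0, 0], "grip": 0.7}, {"translation": [0.0005, 0.005, 0], "rotation": [0, 0, 0], "grip": 0.7}, {"translation": [0.0006, 0.004, 0], "rotation": [0, 0, -0.011], "grip": 0.7}, {"translation": [0.0006, 0.004, 0], "rotation": [0, 0, -0.011], "grip": 0.7}, {"translation": [0.0006, 0.004, 0], "rotation": [0, 0, -0.011], "grip": 0.7}, {"translation": [0.0006, 0.004, 0], "rotation": [0, 0, -0.011], "grip": 0.7}, {"translation": [0.0006, 0.004, 0], "rotation": [0, 0, -0.011], "grip": 0.7}, {"translation": [0.0006, 0.004, 0], "rotation": [0, 0, -0.011], "grip": 0.7}]}}

```text
t: 22.15
tool_pos: [0.4973, -0.2004, -0.0001]
eef_rot: [-90.0, -0.0, -8.8]
ft_force: [0.6, -0.3, 0.2]
gripper_width: 0.302
```

Call:
{"method": "play_rows", "body": {"increments": [{"translation": [0.0006, 0.004, 0], "rotation": [0, 0, 0], "grip": 0.7}, {"translation": [0.0006, 0.004, 0], "rotation": [0, 0, 0], "grip": 0.7}, {"translation": [0.0006, 0.004, 0], "rotation": [0, 0, 0], "grip": 0.7}, {"translation": [0.0006, 0.004, 0], "rotation": [0, 0, 0], "grip": 0.7}, {"translation": [0.0006, 0.004, 0], "rotation": [0, 0, 0], "grip": 0.7}, {"translation": [0.0006, 0.004, 0], "rotation": [0, 0, 0], "grip": 0.7}, {"translation": [0.0006, 0.004, 0], "rotation": [0, 0, 0], "grip": 0.7}, {"translation": [0.0006, 0.004, 0], "rotation": [0, 0, 0], "grip": 0.7}, {"translation": [0, 0, 0], "rotation": [0, 0, 0], "grip": 0.7}, {"translation": [0, 0, 0], "rotation": [0, 0, 0], "grip": 0.7}]}}

```text
t: 23.15
tool_pos: [0.502, -0.168, -0.0003]
eef_rot: [-90.0, 0.0, -8.7]
ft_force: [0.9, 0.1, 0.2]
gripper_width: 0.301
```

```bash
python3 - <<'E'
from h import *
np.set_printoptions(precision=4,suppress=True)
c=robot.camera_info('wrist');s=robot.sense();im=robot.snapshot('wrist')
print(s['tool_pos'],s['ft_force'],s['eef_rot'])
cv2.imwrite('pics/w7.png',im[...,::-1])
for k in blobs(im,(3,140,90),(16,255,255),300):
    r=cv2.boxPoints(cv2.minAreaRect(k)); print(cen(k),cv2.contourArea(k),r.round(1).tolist(),cv2.approxPolyDP(k,4,True)[:,0].tolist())
for k in blobs(im,(20,140,70),(34,255,255)): print('yel',cen(k),cv2.contourArea(k),wplane(cen(k),.085,s,c))
E
```

```text
[ 0.502  -0.168  -0.0003] [0.8904 0.0979 0.2276] [-89.956    0.0239  -8.6782]
[273.2278 262.8959] 1013.5 [[215.0, 258.0], [333.0, 258.0], [333.0, 268.0], [215.0, 268.0]] [[215, 259], [216, 267], [333, 267], [332, 258]]
[555.2064 195.274 ] 539.5 [[549.0, 234.0], [549.0, 152.0], [559.0, 152.0], [559.0, 234.0]] [[553, 152], [557, 160], [549, 201], [559, 234], [559, 153]]
[273.709  116.6896] 26999.0 [[213.0, 0.0], [334.0, 0.0], [334.0, 230.0], [213.0, 230.0]] [[219, 0], [214, 229], [332, 230], [330, 0], [286, 0], [275, 7], [262, 0]]
```

View pics/w7.png

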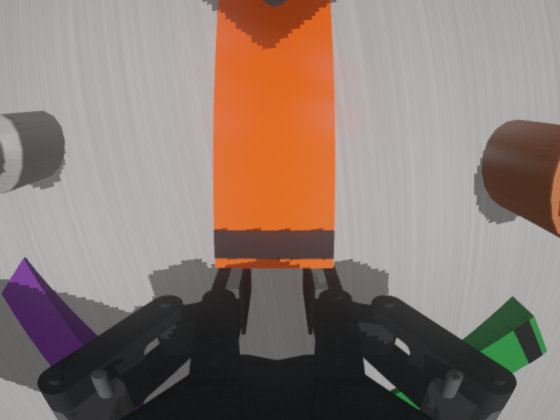

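The hand is square on the heel, and the wedge is centred (col 273) on the cabinet corner at (275,5). I'll push 20 mm more, then go in fine steps with force readings.

Call:
{"method": "play_rows", "body": {"increments": [{"translation": [0.0003, 0.0025, 0], "rotation": [0, 0, 0], "grip": 0.7}, {"translation": [0.0003, 0.0025, 0], "rotation": [0, 0, 0], "grip": 0.7}, {"translation": [0.0003, 0.0025, 0], "rotation": [0, 0, 0], "grip": 0.7}, {"translation": [0.0003, 0.0025, 0], "rotation": [0, 0, 0], "grip": 0.7}, {"translation": [0.0003, 0.0025, 0], "rotation": [0, 0, 0], "grip": 0.7}, {"translation": [0.0003, 0.0025, 0], "rotation": [0, 0, 0], "grip": 0.7}, {"translation": [0.0003, 0.0025, 0], "rotation": [0, 0, 0], "grip": 0.7}, {"translation": [0.0003, 0.0025, 0], "rotation": [0, 0, 0], "grip": 0.7}, {"translation": [0, 0, 0], "rotation": [0, 0, 0], "grip": 0.7}, {"translation": [0, 0, 0], "rotation": [0, 0, 0], "grip": 0.7}]}}

```text
t: 24.2
tool_pos: [0.5046, -0.1483, -0.0001]
eef_rot: [-90.0, -0.0, -8.7]
ft_force: [0.8, 0.4, -0.1]
gripper_width: 0.297
```

Call:
{"method": "play_rows", "body": {"increments": [{"translation": [0.0001, 0.0006, 0], "rotation": [0, 0, 0], "grip": 0.7}, {"translation": [0.0001, 0.0006, 0], "rotation": [0, 0, 0], "grip": 0.7}, {"translation": [0.0001, 0.0006, 0], "rotation": [0, 0, 0], "grip": 0.7}, {"translation": [0.0001, 0.0006, 0], "rotation": [0, 0, 0], "grip": 0.7}, {"translation": [0.0001, 0.0006, 0], "rotation": [0, 0, 0], "grip": 0.7}, {"translation": [0, 0, 0], "rotation": [0, 0, 0], "grip": 0.7}, {"translation": [0, 0, 0], "rotation": [0, 0, 0], "grip": 0.7}, {"translation": [0, 0, 0], "rotation": [0, 0, 0], "grip": 0.7}, {"translation": [0, 0, 0], "rotation": [0, 0, 0], "grip": 0.7}, {"translation": [0, 0, 0], "rotation": [0, 0, 0], "grip": 0.7}]}}

```text
t: 25.2
tool_pos: [0.5051, -0.1456, -0.0001]
eef_rot: [-90.0, -0.0, -8.7]
ft_force: [-0.4, -1.4, 1.0]
gripper_width: 0.297
```

Call:
{"method": "play_rows", "body": {"increments": [{"translation": [0.0001, 0.0005, 0], "rotation": [0, 0, 0], "grip": 0.7}, {"translation": [0.0001, 0.0005, 0], "rotation": [0, 0, 0], "grip": 0.7}, {"translation": [0.0001, 0.0005, 0], "rotation": [0, 0, 0], "grip": 0.7}, {"translation": [0.0001, 0.0005, 0], "rotation": [0, 0, 0], "grip": 0.7}, {"translation": [0.0001, 0.0005, 0], "rotation": [0, 0, 0], "grip": 0.7}, {"translation": [0.0001, 0.0005, 0], "rotation": [0, 0, 0], "grip": 0.7}, {"translation": [0, 0, 0], "rotation": [0, 0, 0], "grip": 0.7}, {"translation": [0, 0, 0], "rotation": [0, 0, 0], "grip": 0.7}, {"translation": [0, 0, 0], "rotation": [0, 0, 0], "grip": 0.7}, {"translation": [0, 0, 0], "rotation": [0, 0, 0], "grip": 0.7}]}}

```text
t: 26.2
tool_pos: [0.5056, -0.1425, -0.0002]
eef_rot: [-90.0, -0.0, -8.7]
ft_force: [0.6, -1.9, 1.6]
gripper_width: 0.301
```

```bash
python3 - <<'E'
from h import *
np.set_printoptions(precision=4,suppress=True)
f=[]
for i in range(6):
    s=robot.sense(); sd=robot.snapshot('side' if i%2 else 'wrist'); f.append(s['ft_force'])
print(s['tool_pos'],np.mean(f,0),np.std(f,0))
for k in blobs(sd,(20,140,70),(34,255,255),5): print('side yel',cen(k))
E
```

```text
[ 0.5057 -0.1425 -0.0002] [ 0.3204 -1.3967  1.2111] [0.3686 0.2394 0.2657]
```

Call:
{"method": "play_rows", "body": {"increments": [{"translation": [0.0001, 0.0005, 0], "rotation": [0, 0, 0], "grip": 0.7}, {"translation": [0.0001, 0.0005, 0], "rotation": [0, 0, 0], "grip": 0.7}, {"translation": [0.0001, 0.0005, 0], "rotation": [0, 0, 0], "grip": 0.7}, {"translation": [0.0001, 0.0005, 0], "rotation": [0, 0, 0], "grip": 0.7}, {"translation": [0, 0, 0], "rotation": [0, 0, 0], "grip": 0.7}, {"translation": [0, 0, 0], "rotation": [0, 0, 0], "grip": 0.7}, {"translation": [0, 0, 0], "rotation": [0, 0, 0], "grip": 0.7}, {"translation": [0, 0, 0], "rotation": [0, 0, 0], "grip": 0.7}, {"translation": [0, 0, 0], "rotation": [0, 0, 0], "grip": 0.7}, {"translation": [0, 0, 0], "rotation": [0, 0, 0], "grip": 0.7}]}}

```text
t: 27.5
tool_pos: [0.506, -0.1404, -0.0002]
eef_rot: [-90.0, 0.0, -8.7]
ft_force: [-0.2, -0.9, 1.1]
gripper_width: 0.3
```

```bash
cat > f.py <<'E'
from h import *
np.set_printoptions(precision=4,suppress=True)
f=[]
for i in range(4):
    s=robot.sense(); sd=robot.snapshot('side'); f.append(s['ft_force'])
print(s['t'],s['tool_pos'],np.mean(f,0),np.std(f,0))
E
python3 f.py
```

```text
27.65 [ 0.5059 -0.1404 -0.0002] [ 0.0249 -1.2407  0.8753] [0.3525 0.296  0.4701]
```

Call:
{"method": "play_rows", "body": {"increments": [{"translation": [0.0001, 0.0005, 0], "rotation": [0, 0, 0], "grip": 0.7}, {"translation": [0.0001, 0.0005, 0], "rotation": [0, 0, 0], "grip": 0.7}, {"translation": [0.0001, 0.0005, 0], "rotation": [0, 0, 0], "grip": 0.7}, {"translation": [0.0001, 0.0005, 0], "rotation": [0, 0, 0], "grip": 0.7}, {"translation": [0.0001, 0.0005, 0], "rotation": [0, 0, 0], "grip": 0.7}, {"translation": [0, 0, 0], "rotation": [0, 0, 0], "grip": 0.7}, {"translation": [0, 0, 0], "rotation": [0, 0, 0], "grip": 0.7}, {"translation": [0, 0, 0], "rotation": [0, 0, 0], "grip": 0.7}, {"translation": [0, 0, 0], "rotation": [0, 0, 0], "grip": 0.7}, {"translation": [0, 0, 0], "rotation": [0, 0, 0], "grip": 0.7}]}}

```text
t: 28.7
tool_pos: [0.5064, -0.1381, -0.0002]
eef_rot: [-90.0, 0.0, -8.7]
ft_force: [-0.2, -2.4, 0.0]
gripper_width: 0.297
```

```bash
python3 f.py
```

```text
28.85 [ 0.5064 -0.1381 -0.0002] [-0.194  -2.7645 -0.1658] [0.4045 0.2832 0.2771]
```

Call:
{"method": "play_rows", "body": {"increments": [{"translation": [0.0001, 0.0005, 0], "rotation": [0, 0, 0], "grip": 0.7}, {"translation": [0.0001, 0.0005, 0], "rotation": [0, 0, 0], "grip": 0.7}, {"translation": [0, 0, 0], "rotation": [0, 0, 0], "grip": 0.7}, {"translation": [0, 0, 0], "rotation": [0, 0, 0], "grip": 0.7}, {"translation": [0, 0, 0], "rotation": [0, 0, 0], "grip": 0.7}, {"translation": [0, 0, 0], "rotation": [0, 0, 0], "grip": 0.7}, {"translation": [0, 0, 0], "rotation": [0, 0, 0], "grip": 0.7}, {"translation": [0, 0, 0], "rotation": [0, 0, 0], "grip": 0.7}, {"translation": [0, 0, 0], "rotation": [0, 0, 0], "grip": 0.7}, {"translation": [0, 0, 0], "rotation": [0, 0, 0], "grip": 0.7}]}}

```text
t: 29.9
tool_pos: [0.5067, -0.1371, -0.0002]
eef_rot: [-90.0, 0.0, -8.7]
ft_force: [-0.8, -4.8, -0.0]
gripper_width: 0.299
```

```bash
python3 f.py
```

```text
30.05 [ 0.5067 -0.137  -0.0002] [-0.8012 -4.8661 -0.252 ] [0.0426 0.4723 0.177 ]
```

Bearing at 4.9 N, so I stop pushing. Next: back off, rise, shut the fingers and test the mark.

Call:
{"method": "play_rows", "body": {"increments": [{"translation": [-0.001, -0.006, 0], "rotation": [0, 0, 0], "grip": 0.7}, {"translation": [-0.001, -0.006, 0], "rotation": [0, 0, 0], "grip": 0.7}, {"translation": [-0.001, -0.006, 0], "rotation": [0, 0, 0], "grip": 0.7}, {"translation": [-0.001, -0.006, 0], "rotation": [0, 0, 0], "grip": 0.7}, {"translation": [0, 0, 0.02], "rotation": [0, 0, 0], "grip": 0.7}, {"translation": [0, 0, 0.02], "rotation": [0, 0, 0], "grip": 0.7}, {"translation": [0, 0, 0.02], "rotation": [0, 0, 0], "grip": 0.7}, {"translation": [0, 0, 0.02], "rotation": [0, 0, 0], "grip": 0.7}, {"translation": [0, 0, 0.02], "rotation": [0, 0, 0], "grip": 0.7}, {"translation": [0, 0, 0.02], "rotation": [0, 0, 0], "grip": 1}]}}

```text
t: 31.1
tool_pos: [0.5025, -0.1612, 0.1207]
eef_rot: [-90.0, -0.0, -8.7]
ft_force: [1.0, 0.1, -0.7]
gripper_width: 0.145
```

Call:
{"method": "play_rows", "body": {"increments": [{"translation": [0.0019, 0.0128, 0], "rotation": [0, 0, 0.015], "grip": 1}, {"translation": [0.0019, 0.0128, 0], "rotation": [0, 0, 0.015], "grip": 1}, {"translation": [0.0019, 0.0128, 0], "rotation": [0, 0, 0.015], "grip": 1}, {"translation": [0.0019, 0.0128, 0], "rotation": [0, 0, 0.015], "grip": 1}, {"translation": [0.0019, 0.0128, 0], "rotation": [0, 0, 0.015], "grip": 1}, {"translation": [0.0019, 0.0128, 0], "rotation": [0, 0, 0.015], "grip": 1}, {"translation": [0.0019, 0.0128, 0], "rotation": [0, 0, 0.015], "grip": 1}, {"translation": [0.0019, 0.0128, 0], "rotation": [0, 0, 0.015], "grip": 1}, {"translation": [0.0019, 0.0128, 0], "rotation": [0, 0, 0.015], "grip": 1}, {"translation": [0.0019, 0.0128, 0], "rotation": [0, 0, 0.015], "grip": 1}]}}

```text
t: 32.1
tool_pos: [0.5219, -0.0319, 0.1198]
eef_rot: [-90.0, -0.0, -0.0]
ft_force: [0.1, -0.2, -0.1]
gripper_width: -0.0
```

Call:
{"method": "play_rows", "body": {"increments": [{"translation": [0, 0, -0.005], "rotation": [0, 0, 0], "grip": 1}, {"translation": [0, 0, -0.005], "rotation": [0, 0, 0], "grip": 1}, {"translation": [0, 0, -0.005], "rotation": [0, 0, 0], "grip": 1}, {"translation": [0, 0, -0.005], "rotation": [0, 0, 0], "grip": 1}, {"translation": [0, 0, -0.005], "rotation": [0, 0, 0], "grip": 1}, {"translation": [0, 0, -0.005], "rotation": [0, 0, 0], "grip": 1}, {"translation": [0, 0, -0.003], "rotation": [0, 0, 0], "grip": 1}, {"translation": [0, 0, -0.002], "rotation": [0, 0, 0], "grip": 1}, {"translation": [0, 0, -0.001], "rotation": [0, 0, 0], "grip": 1}, {"translation": [0, 0, 0], "rotation": [0, 0, 0], "grip": 1}]}}

```text
t: 33.1
tool_pos: [0.5217, -0.033, 0.0838]
eef_rot: [-90.0, -0.0, -0.1]
ft_force: [-0.2, -0.7, 0.4]
gripper_width: 0.001
```

```bash
python3 - <<'E'
from h import *
np.set_printoptions(precision=4,suppress=True)
c=robot.camera_info('wrist');s=robot.sense();im=robot.snapshot('wrist')
print(s['t'],s['tool_pos'],s['ft_force'])
for k in blobs(im,(20,140,70),(34,255,255)): print('yel',cen(k),cv2.contourArea(k),wplane(cen(k),.085,s,c))
E
```

```text
33.1 [ 0.5217 -0.033   0.0838] [-0.24   -0.7034  0.367 ]
yel [281.8699 251.4781] 114.0 [ 0.5232 -0.0253  0.085 ]
```

Call:
{"method": "play_rows", "body": {"increments": [{"translation": [0, 0, -0.0005], "rotation": [0, 0, 0], "grip": 1}, {"translation": [0, 0, -0.0005], "rotation": [0, 0, 0], "grip": 1}, {"translation": [0, 0, -0.0005], "rotation": [0, 0, 0], "grip": 1}, {"translation": [0, 0, -0.0005], "rotation": [0, 0, 0], "grip": 1}, {"translation": [0, 0, -0.0005], "rotation": [0, 0, 0], "grip": 1}, {"translation": [0, 0, -0.0005], "rotation": [0, 0, 0], "grip": 1}, {"translation": [0, 0, -0.0005], "rotation": [0, 0, 0], "grip": 1}, {"translation": [0, 0, -0.0005], "rotation": [0, 0, 0], "grip": 1}, {"translation": [0, 0, -0.0005], "rotation": [0, 0, 0], "grip": 1}, {"translation": [0, 0, 0], "rotation": [0, 0, 0], "grip": 1}]}}

```text
t: 34.15
tool_pos: [0.5216, -0.033, 0.0792]
eef_rot: [-90.0, 0.0, -0.1]
ft_force: [0.9, -0.2, -0.7]
gripper_width: 0.003
```

Call:
{"method": "play_rows", "body": {"increments": [{"translation": [0, 0, -0.0005], "rotation": [0, 0, 0], "grip": 1}, {"translation": [0, 0, -0.0005], "rotation": [0, 0, 0], "grip": 1}, {"translation": [0, 0, 0], "rotation": [0, 0, 0], "grip": 1}, {"translation": [0, 0, 0], "rotation": [0, 0, 0], "grip": 1}, {"translation": [0, 0, 0], "rotation": [0, 0, 0], "grip": 1}, {"translation": [0, 0, 0], "rotation": [0, 0, 0], "grip": 1}, {"translation": [0, 0, 0], "rotation": [0, 0, 0], "grip": 1}, {"translation": [0, 0, 0], "rotation": [0, 0, 0], "grip": 1}, {"translation": [0, 0, 0], "rotation": [0, 0, 0], "grip": 1}, {"translation": [0, 0, 0], "rotation": [0, 0, 0], "grip": 1}]}}

```text
t: 35.15
tool_pos: [0.5218, -0.0331, 0.0789]
eef_rot: [-90.0, -0.0, -0.1]
ft_force: [-1.9, -0.5, 5.6]
gripper_width: -0.005
```

Call:
{"method": "play_rows", "body": {"increments": [{"translation": [0, 0, -0.0005], "rotation": [0, 0, 0], "grip": 1}, {"translation": [0, 0, -0.0004], "rotation": [0, 0, 0], "grip": 1}, {"translation": [0, 0, 0], "rotation": [0, 0, 0], "grip": 1}, {"translation": [0, 0, 0], "rotation": [0, 0, 0], "grip": 1}, {"translation": [0, 0, 0], "rotation": [0, 0, 0], "grip": 1}, {"translation": [0, 0, 0], "rotation": [0, 0, 0], "grip": 1}, {"translation": [0, 0, 0], "rotation": [0, 0, 0], "grip": 1}, {"translation": [0, 0, 0], "rotation": [0, 0, 0], "grip": 1}, {"translation": [0, 0, 0], "rotation": [0, 0, 0], "grip": 1}, {"translation": [0, 0, 0], "rotation": [0, 0, 0], "grip": 1}]}}

```text
t: 36.15
tool_pos: [0.5218, -0.0332, 0.0788]
eef_rot: [-90.0, -0.1, -0.1]
ft_force: [-3.2, -0.1, 10.4]
gripper_width: 0.001
```

```bash
python3 f.py
```

```text
36.3 [ 0.5218 -0.0331  0.0788] [-3.4063 -0.4875 10.6756] [0.3901 0.2815 0.4185]
```

Firm press of 10.7 N held for over 1 s: the mark stayed at 0.0788, against contact at about 0.079, so it doesn't give. Retreating.

Call:
{"method": "play_rows", "body": {"increments": [{"translation": [0, 0, 0.001], "rotation": [0, 0, 0], "grip": 1}, {"translation": [0, 0, 0.003], "rotation": [0, 0, 0], "grip": 1}, {"translation": [0, 0, 0.015], "rotation": [0, 0, 0], "grip": 1}, {"translation": [0, 0, 0.02], "rotation": [0, 0, 0], "grip": 1}, {"translation": [0, 0, 0.025], "rotation": [0, 0, 0], "grip": 1}, {"translation": [0, 0, 0.025], "rotation": [0, 0, 0], "grip": 1}, {"translation": [-0.02, 0, 0.025], "rotation": [0, 0, 0], "grip": 1}, {"translation": [-0.03, 0, 0.02], "rotation": [0, 0, 0], "grip": 1}, {"translation": [-0.03, 0, 0.01], "rotation": [0, 0, 0], "grip": 1}, {"translation": [-0.03, 0, 0], "rotation": [0, 0, 0], "grip": 1}]}}

```text
t: 37.35
tool_pos: [0.4119, -0.0331, 0.2229]
eef_rot: [-90.0, -0.2, -0.1]
ft_force: [-0.2, -0.3, -0.2]
gripper_width: -0.003
```

Call:
{"method": "play_rows", "body": {"increments": [{"translation": [-0.02, 0, 0], "rotation": [0, 0, 0], "grip": 1}, {"translation": [-0.02, 0, 0], "rotation": [0, 0, 0], "grip": 1}, {"translation": [-0.02, 0, 0], "rotation": [0, 0, 0], "grip": 1}, {"translation": [0, 0, 0], "rotation": [0, 0, 0], "grip": 1}, {"translation": [0, 0, 0], "rotation": [0, 0, 0], "grip": 1}, {"translation": [0, 0, 0], "rotation": [0, 0, 0], "grip": 1}, {"translation": [0, 0, 0], "rotation": [0, 0, 0], "grip": 1}, {"translation": [0, 0, 0], "rotation": [0, 0, 0], "grip": 1}, {"translation": [0, 0, 0], "rotation": [0, 0, 0], "grip": 1}, {"translation": [0, 0, 0], "rotation": [0, 0, 0], "grip": 1}]}}

```text
t: 38.35
tool_pos: [0.3518, -0.033, 0.2213]
eef_rot: [-90.0, 0.0, -0.1]
ft_force: [1.5, 0.3, -0.4]
gripper_width: -0.002
```

```bash
python3 - <<'E'
from h import *
np.set_printoptions(precision=4,suppress=True)
s=robot.sense();tp=robot.snapshot('top');sd=robot.snapshot('side')
print(s['t'],s['tool_pos'],s['ft_force'],s['qvel'])
for n,im in(('top',tp),('side',sd)):
  for k in blobs(im,(20,140,70),(34,255,255),15): print(n,'yel',cen(k))
  for k in blobs(im,(2,150,80),(16,255,255),150): print(n,'org',cen(k),cv2.boundingRect(k))
cv2.imwrite('pics/end.png',np.hstack([cv2.resize(tp[140:320,120:340],(400,327),interpolation=2),cv2.resize(sd[130:310,170:390],(400,327),interpolation=2)])[...,::-1])
E
```

```text
38.35 [ 0.3518 -0.033   0.2213] [ 1.4923  0.3301 -0.356 ] [-0.0207 -0.2531 -0.1723 -0.0452  0.0754 -0.0783]
top yel [241. 229.]
top org [261.6099 236.3042] (240, 224, 38, 25)
top org [175.9392 228.2817] (148, 190, 56, 78)
side yel [263.6891 198.1873]
side org [269.8354 243.8152] (250, 225, 39, 39)
side org [235.7356 163.2374] (209, 141, 56, 45)
side org [ 45.023  107.5656] (0, 98, 92, 20)
```

View pics/end.png

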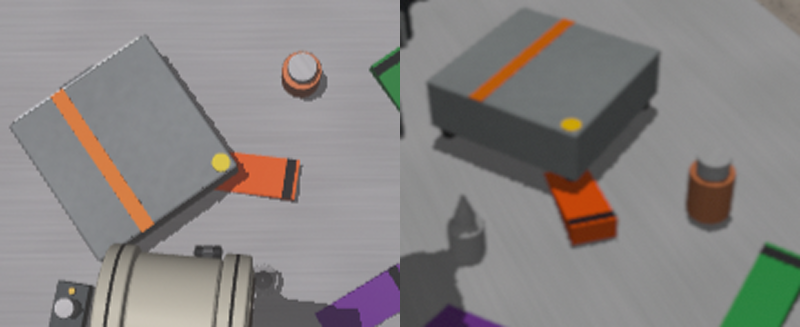

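The wedge is under the marked corner. The cabinet's mark is at the same pixels as at the start (top 241,229; side 263.7,198.2), so it is level and unmoved, and the bystanders are where they were. Handing in.

```bash
python3 -c "
from cell import robot
print(robot.hand_in())"
```

```text
the job is handed in; nothing more can be done
None
```

The orange wedge is under the short foot, the marked corner no longer gives, and the job was handed in at about 38 s.

- **First press:** I pressed the mark with the shut fingertips. The corner rocked at about 6–8 N and met the bench about 7 mm lower. The force went a bit beyond what was needed, to about 18 N on bottoming. The cabinet then fell back to where it was.
- **Pushing the wedge:** I pushed the heel with both fingertips, turning the wedge about 4° to point at the foot. Sliding took about 1.2 N, and I stopped at 4.9 N, when the wedge was bearing on the foot.
- **Test:** A firm press of 10.7 N, held for over a second, moved the mark less than 0.5 mm, so I pushed no further.
- **Last pictures:** The mark is within 0.3 pixel of its starting position in both fixed views, so the cabinet was not visibly jacked or shifted. The lathe centre and turned bar looked unmoved, and so did the part of the tool holder not hidden by the arm. The arm is clear of everything.

**One disagreement:** the fingertips touched about 6 mm behind the TCP (shut) instead of 22 mm ahead as stated. I went by force and camera readings for the heights instead.

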